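# Jack up the front of an instrument chassis and hold it raised

## Task

A colleague is about to change the front feet of the grey instrument chassis. Pick up the small lever jack, set it flat on the bench with its round saddle centred under the ring-marked lift bracket on the front of the chassis, and let go of it with its handle still up. Then press the jack's handle all the way down so that the jack alone raises the front, and finish while still holding the handle down; do not shove the chassis along the bench, and leave the jar and the circuit board where they are.

Things in the scene. Friction and masses are not known exactly. Their poses are not given: they have to be found in the camera images.
- chassis: Loose grey case on four feet, 0.85 kg, 130 (x) x 150 (y) x 63 mm tall. Origin: centre of its underside, at bench level. Its front panel (display, knobs) is at its own x = -65 mm and faces its -x, roughly to the robot's right. A steel bracket, 40 mm wide, z 51 to 56 mm, sticks out of the front's middle to x = -115 mm; a raised ring on it marks the lift point. Lifted, it tips about its rear feet.
- lift_pad (a point): The lift point: centre of the lower face of the round pad (28 mm across, 5 mm thick) under the bracket, 95 mm in front (-x) of the chassis origin, 46 mm above the bench while the chassis stands on its feet. Axes as the chassis.
- jack: Loose dark steel lever jack, 0.8 kg. Origin: underside, below the pivot. Own +x points to the saddle, -x to the handle. Base 8 mm thick, x -112 to +72 mm, 40 mm wide; feet 60 mm wide at the saddle, 76 mm at the rear. Above the origin a tower of two cheek plates, 36 x 36 mm, z 8 to 61 mm. With +x along the chassis' +x and the saddle centred under the pad, 8 mm stay between base and front panel.
- jack_grip (a point): Centre of the jack's tower (36 x 36 mm), the place to grasp it with the fingers closing along y; 40 mm above the jack's underside, straight above the jack's origin. Balance point about 10 mm behind it. Axes as the jack.
- saddle_top (a point): Centre of the top of the jack's round saddle (32 mm across), 50 mm ahead (+x) of the jack origin. Handle up, it is 38 mm above the jack's underside, 8 mm lower than the lift pad; it rises straight up as the handle goes down, 25 mm at full stroke, which lifts the pad by about 17 mm.
- handle_paddle (a point): Centre of the top of the flat black paddle (42 mm along the handle, 36 mm wide, 8 mm thick) at the handle's end, 120 mm from the pivot, which is 42 mm above the jack's underside over its origin. Handle up: slope 0.55 rad, this point 100 mm behind the jack origin (-x) and 108 mm up; fully down: slope 0.05 rad, 120 mm behind and 52 mm up.
- jack_handle (a joint): Angle of the jack handle: 0 up (saddle low), 0.5 rad fully down (saddle 25 mm up), a hard stop. The saddle meets the lift pad at about 0.16 rad. A spring and the load push the handle back up when let go; keeping the paddle down takes about 4 to 7 N.
- jar_mid (a point): Middle of a loose white flux paste jar, 38 mm across, 26 mm tall; a bystander.
- board_mid (a point): Middle of a loose blue circuit board, 45 x 58 x 8 mm, lying flat; a bystander.

How it is judged:
By the outcome, as a careful person would: the job done as asked, in the order asked, and still so for the second after the job is handed in, while the arm keeps its last pose, push and grip.
It also fails if it takes over 51 s, if anything falls off the work surface, if the arm or the gripper's body presses on something with over 40 N, if the wrist force passes 120 N, or if a joint passes its speed limit or range.

## Robot

A 6-joint arm with a two-finger parallel gripper is mounted at the origin on the work surface; the furniture and walls round the work are solid. World frame = base frame: x ahead of the robot, y to its left, z up, the work surface at z = 0. Lengths are in m, angles in degrees, forces in N, time in s.
With the tool pointing down it reaches from about 0.35 to 0.875 m from the base axis. Payload 4.2 kg.
Tool frame: the origin (TCP) lies at the very end of the fingers, on their centre line; the grasp point (between the pads) lies 19 mm behind it; z points along the fingers, y is the line along which they close (so a half turn about z gives the same grasp; the last joint's range is limited). The gripper opens to 87 mm and grips with 3 to 60 N. Pads are 19 mm wide; open, the fingers measure 117 mm over their backs; the gripper's body (75 mm by 190 mm) begins 51 mm behind the grasp point.
Start: joints at [85.52, 22.042, 0.453, 0, -68.411, -14.817], TCP at [0.207, 0.59, 0.223] pointing down, gripper open.
Joint ranges: [-179.83, 179.83], [-69.29, 118.12], [-61.27, 80.66], [-181.25, 117.63], [-171.15, -9.14], [-177.46, 177.46]. Speed limits (degrees/s): [159.86, 159.86, 180, 180, 180, 180].

## Interface

Orientations are given as a 3x3 rotation matrix whose columns are the frame's x, y, z axes.
In Python, from station import sense, cams, r gives the robot as it stands. The module is installed in compiled form; this text tells all that it offers.
- The arm moves only by the tool step_arm, never from a script. Its argument "targets" is text: rows parted by semicolons, each of 4 numbers parted by spaces: the shift along the tool's x, y, z in cm, then the turn about the tool's z in degrees. In form: x y z turn; .... A call has 1 to 12 rows; each row shifts and turns the commanded pose from where the row before left it, along the tool's axes as they then stand; what a row does not reach is not made up. A row lasts 1/12 s, in which the tool goes at most 41.7 mm and 7.16 degrees, less where a joint would pass 70% of its speed; a pose out of reach is approached as far as the arm can. A call with a gripper value outside its range is refused whole. "claw" is the finger opening in cm, from 0 to 8.7, set as the call begins (left out, the last holds). The fingers move at their own pace and stop on an object; the grip force is fixed at half the most. Time passes only in rows, so rows that do not move let the fingers close. It gives the time, the measured TCP pose, the force, the opening and the grip force at its end, in the units of the state.
- sense(): the state, without advancing time (a new reading comes with each control period).
- cams.capture(name): name is "side" or "top" or "wrist"; returns a dict with "frame" (480x640x3 uint8, blue, green, red), "vertical_fov" (degrees; the focal length in pixels is half the picture's height over the tangent of half this angle, whatever the lens; pixels are square), "cx", "cy" (the principal point, pixels), "eye" and "rotation" of the camera in the world; the wrist camera has in their place "tool_from_camera" (4x4, takes a point from camera to tool coordinates, whose origin is the TCP and whose axes are the flange's). Camera axes: x right, y down, z forward; pixel columns grow to the right and rows downward; lengths in m; the calibration is good to about 2 mm. A picture is of the moment at which its call begins: read the wrist's pose just before it. There is no depth.
- r.finish_job(): hands the job in; it is judged then, once.
The state is a dict: "time_s": time; "joints": joint angles; "joint_velocities": joint speeds; "effort": joint torques, N m; "tcp_pos": TCP position; "ee_rot": TCP orientation; "wrist_force": force on the tool from outside, world axes, zero at the start; "moment": the same for the moment, N m; "gripper_width": opening from 0.0 (shut) to 1.0 (fully open); "gripper_force": force on a finger pad.
Only numpy, scipy, OpenCV 4.12 (cv2) and the standard library are available. Lean on these libraries where they do the work, as an engineer would, in place of code of your own. Each camera call takes 0.05 s, during which the arm holds its last target. There are 200 camera calls.

## Working session

There is one attempt and no reset: what is moved stays moved. The work goes in short steps, Python scripts to look and compute and a tool call to move; the robot and the scene stay as the last step left them, time stands still between calls to the robot, and variables do not carry over. Pictures are saved under pics/ and viewed, at most 10 in all, crops included, and the job is handed in when it is done.

Besides the shell and the picture viewer there is one more tool, called after "Call:" as a command line: name --argument value ..., lists and objects as JSON in quotes. step_arm: Moves the arm, as the interface text tells. Its arguments: {"type":"object","properties":{"targets":{"type":"string"},"claw":{"type":"number"}},"required":["targets"]}

```bash
mkdir -p pics; python3 - <<'E'
from station import sense, cams, r
import cv2, numpy as np, pickle
s=sense(); print(s)
for n in ("top","side"):
    c=cams.capture(n); cv2.imwrite(f"pics/{n}1.png",c["frame"]); pickle.dump(c,open(f"{n}.pkl","wb"))
    print(n,{k:v for k,v in c.items() if k!="frame"})
E
```

```text
{'time_s': 0.0, 'joints': array([ 8.55190989e+01,  2.20893827e+01,  3.78384523e-01, -2.99774980e-02,
       -6.84115507e+01, -1.48161708e+01]), 'joint_velocities': array([-0.07526993, -0.03155542,  0.07728636, -0.03024785, -0.04036036,
       -0.04392914]), 'effort': array([-6.13410907e-05, -3.90662706e+01,  1.87410951e+01,  4.21991006e+00,
        1.10538592e-02, -1.90944297e-04]), 'tcp_pos': array([0.20632209, 0.58930584, 0.22146205]), 'ee_rot': array([[ 9.43754060e-01, -3.30647621e-01, -6.52116596e-04],
       [-3.30648255e-01, -9.43751739e-01, -2.09428681e-03],
       [ 7.70347817e-05,  2.19211290e-03, -9.99997594e-01]]), 'wrist_force': array([-0.43847216, -0.15000006, -0.32902553]), 'moment': array([ 0.0125984 ,  0.00687707, -0.04653434]), 'gripper_force': 0.0, 'gripper_width': 0.9981342168414069}
top {'vertical_fov': 49.47512285937454, 'cx': 316.83255384983903, 'cy': 241.2271879726558, 'eye': array([ 0.4331672 , -0.17516606,  1.17527472]), 'rotation': array([[ 2.16849821e-02, -9.95883912e-01,  8.80056502e-02],
       [-9.99763377e-01, -2.17520415e-02,  1.97063898e-04],
       [ 1.71804979e-03, -8.79890993e-02, -9.96119956e-01]])}
side {'vertical_fov': 47.985651480788924, 'cx': 324.21529140939765, 'cy': 248.98519008561556, 'eye': array([0.3187159 , 0.55335465, 0.67158914]), 'rotation': array([[-0.96041532, -0.16636289,  0.22344084],
       [-0.27856607,  0.57882673, -0.76639452],
       [-0.00183392, -0.79830007, -0.60225711]])}
```

View pics/top1.png

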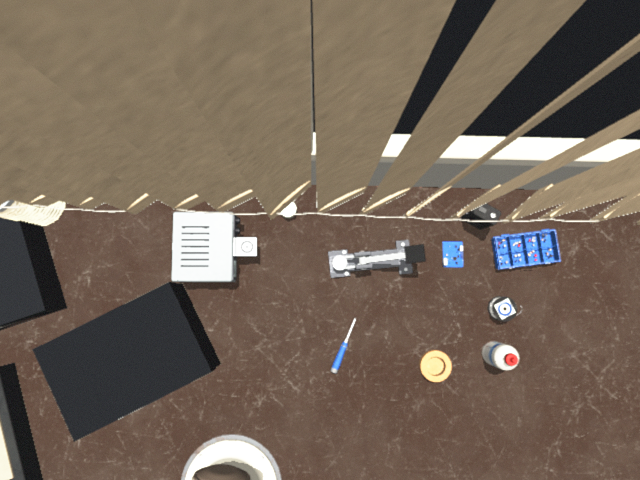

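View pics/side1.png

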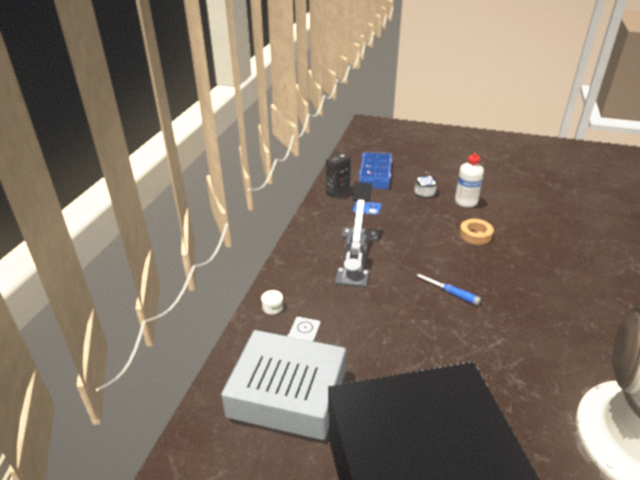

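The top view shows the chassis at (205,247), its ring at (247,246), the jack saddle at (340,262), the paddle at (415,254), the jar at (288,210) and the board at (453,254). The side view shows the same ring at (305,327), saddle at (352,265) and jar at (272,300). A hanging slat row runs behind them, and a black box stands beside the chassis.

```bash
cat > h.py <<'E'
import numpy as np, pickle
def ray(c,u,v):
    f=240/np.tan(np.radians(c["vertical_fov"]/2))
    d=c["rotation"]@np.array([(u-c["cx"])/f,(v-c["cy"])/f,1]); return c["eye"],d/np.linalg.norm(d)
def atz(c,u,v,z):
    e,d=ray(c,u,v); return e+d*(z-e[2])/d[2]
def tri(a,ua,b,ub):
    e1,d1=ray(a,*ua); e2,d2=ray(b,*ub)
    t=np.linalg.lstsq(np.c_[d1,-d2],e2-e1,rcond=None)[0]
    p,q=e1+t[0]*d1,e2+t[1]*d2; return (p+q)/2,np.linalg.norm(p-q)
E
python3 - <<'E'
from h import *; import cv2
T=pickle.load(open("top.pkl","rb"));S=pickle.load(open("side.pkl","rb"))
np.set_printoptions(precision=3,suppress=True)
for n,a,b in [("ring",(247,246),(305,327)),("saddle",(340,262),(352,265)),("paddle",(415,254),(362,191)),("jar",(288,210),(272,297)),("board",(453,254),(367,208)),
 ("boxc1",(165,287),(330,385)),("boxc2",(213,368),(475,367)),("chas NE",(235,212),(258,333)),("chas SE",(235,281),(346,348)),("blackthing",(485,213),(338,160)),("cordend?",(275,213),(223,228)),("cord2",(410,214),(300,128)),("cord3",(318,212),(252,188))]:
    print(n,*tri(T,a,S,b))
for n,u,z in [("ring",(247,246),.058),("saddle",(340,262),.038),("paddle",(415,254),.108),("jar",(288,210),.026),("board",(453,254),.008)]: print(n,atz(T,*u,z))
t=cv2.resize(T["frame"][190:300,160:480],None,fx=2.5,fy=2.5,interpolation=cv2.INTER_CUBIC)
s=cv2.resize(S["frame"][140:450,200:420],None,fx=1.45,fy=1.45*1,interpolation=cv2.INTER_CUBIC)
im=np.zeros((600,800,3),np.uint8); im[:275]=t; s=cv2.resize(S["frame"][150:345,200:520],None,fx=1.65,fy=1.65)[:325,:800]; im[275:275+s.shape[0],:s.shape[1]]=s
cv2.imwrite("pics/crop.png",im)
E
```

```text
ring [ 0.519 -0.025  0.055] 0.0008534410215458349
saddle [ 0.49  -0.227  0.032] 0.0018590668297157847
paddle [ 0.508 -0.377  0.105] 0.0039117574677872595
jar [ 0.606 -0.108  0.024] 0.0054337297393552255
board [ 0.516 -0.484 -0.003] 0.0029704118922311822
boxc1 [0.431 0.129 0.125] 0.008207968105870196
boxc2 [0.263 0.029 0.103] 0.006863448392524824
chas NE [0.591 0.004 0.05 ] 0.003936735634651646
chas SE [ 0.444 -0.001  0.054] 0.0031750416072115783
blackthing [ 0.599 -0.528  0.086] 0.0034331020901401848
cordend? [ 0.616 -0.075  0.191] 0.09385407388529099
cord2 [ 0.595 -0.334  0.248] 0.05541756614288967
cord3 [ 0.61  -0.162  0.214] 0.07856155104453211
ring [ 0.518 -0.025  0.058]
saddle [ 0.489 -0.227  0.038]
paddle [ 0.506 -0.377  0.108]
jar [ 0.603 -0.109  0.026]
board [ 0.514 -0.481  0.008]
```

View pics/crop.png

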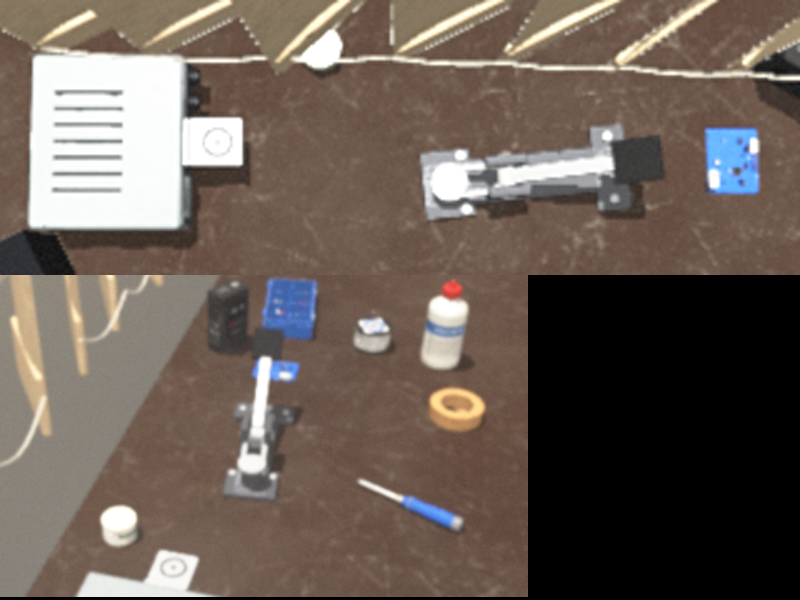

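```bash
python3 - <<'E'
from h import *
T=pickle.load(open("top.pkl","rb"));S=pickle.load(open("side.pkl","rb"))
np.set_printoptions(precision=3,suppress=True,linewidth=160)
for h in (0,.05,.1,.15,.2,.25,.3,.35):
    print(h,"side",[atz(S,*u,h)[:2] for u in ((97,420),(149,345),(227,247),(250,209),(268,183))])
    print("   top",[atz(T,*u,h)[:2] for u in ((137,212),(187,212),(275,213),(317,212),(367,212),(408,214))])
print("edge",[atz(S,*u,0) for u in ((140,480),(240,315),(355,115))])
# jack axis, top view crop points -> full
f=lambda u,v:(160+u/2.5,190+v/2.5)
P={"saddle":(450,182,.038),"rearfootU":(608,137,.01),"rearfootL":(614,198,.01),"paddle":(637,158,.108),"fU":(461,156,.008),"fL":(467,210,.008),
"ring":(217,142,.056),"brU":(241,118,.056),"brL":(243,166,.056),"cNE":(184,56,.063),"cSE":(183,229,.063),"cNW":(33,56,.063),"cSW":(30,228,.063)}
for k,(u,v,z) in P.items(): print(k,atz(T,*f(u,v),z))
E
```

```text
0 side [array([0.771, 0.188]), array([0.775, 0.036]), array([ 0.764, -0.252]), array([ 0.774, -0.401]), array([ 0.777, -0.523])]
   top [array([0.595, 0.236]), array([0.597, 0.122]), array([ 0.599, -0.078]), array([ 0.604, -0.174]), array([ 0.606, -0.288]), array([ 0.604, -0.381])]
0.05 side [array([0.737, 0.215]), array([0.741, 0.075]), array([ 0.731, -0.192]), array([ 0.74, -0.33]), array([ 0.743, -0.443])]
   top [array([0.588, 0.218]), array([0.59 , 0.109]), array([ 0.592, -0.082]), array([ 0.597, -0.174]), array([ 0.599, -0.283]), array([ 0.596, -0.372])]
0.1 side [array([0.704, 0.242]), array([0.707, 0.113]), array([ 0.698, -0.132]), array([ 0.706, -0.258]), array([ 0.708, -0.363])]
   top [array([0.581, 0.201]), array([0.583, 0.097]), array([ 0.585, -0.087]), array([ 0.589, -0.174]), array([ 0.592, -0.278]), array([ 0.589, -0.364])]
0.15 side [array([0.67 , 0.269]), array([0.673, 0.152]), array([ 0.665, -0.072]), array([ 0.672, -0.187]), array([ 0.674, -0.282])]
   top [array([0.574, 0.183]), array([0.576, 0.084]), array([ 0.578, -0.091]), array([ 0.582, -0.174]), array([ 0.58
[... 925 characters left out ...]
ay([0.537, 0.306]), array([0.532, 0.168]), array([0.537, 0.097]), array([0.538, 0.038])]
   top [array([0.547, 0.113]), array([0.548, 0.033]), array([ 0.55 , -0.107]), array([ 0.553, -0.174]), array([ 0.555, -0.254]), array([ 0.553, -0.32 ])]
edge [array([0.661, 0.252, 0.   ]), array([ 0.658, -0.072,  0.   ]), array([ 0.668, -0.986,  0.   ])]
saddle [ 0.487 -0.227  0.038]
rearfootU [ 0.532 -0.369  0.01 ]
rearfootL [ 0.478 -0.375  0.01 ]
paddle [ 0.507 -0.377  0.108]
fU [ 0.512 -0.237  0.008]
fL [ 0.464 -0.244  0.008]
ring [ 0.517 -0.024  0.056]
brU [ 0.538 -0.044  0.056]
brL [ 0.496 -0.047  0.056]
cNE [0.59  0.006 0.063]
cSE [0.441 0.001 0.063]
cNW [0.587 0.136 0.063]
cSW [0.439 0.131 0.063]
```

```bash
python3 - <<'E'
from h import *; import cv2
from station import sense,cams
T=pickle.load(open("top.pkl","rb"));S=pickle.load(open("side.pkl","rb"))
def proj(c,p):
    f=240/np.tan(np.radians(c["vertical_fov"]/2)); q=c["rotation"].T@(np.array(p)-c["eye"]); return q[:2]/q[2]*f+[c["cx"],c["cy"]]
print(proj(T,(0,0,0)),proj(T,(0,0,.3)),proj(S,(0,0,0)),proj(S,(0,0,.2)),proj(T,(.207,.59,.22)))
print(atz(T,230,470,0))
c=cams.capture("wrist"); print({k:v for k,v in c.items() if k!="frame"})
im=np.hstack([cv2.resize(T["frame"],(400,300)),cv2.resize(c["frame"],(400,300))]); 
im=np.vstack([im,np.zeros((300,800,3),np.uint8)]); im[300:600,:400]=cv2.resize(S["frame"][200:,350:],(400,300))
im[300:600,400:]=cv2.resize(T["frame"][330:,100:340],(400,300)); cv2.imwrite("pics/mix.png",im)
E
```

```text
[231.0438456  485.42832592] [200.61866101 556.46054402] [652.78833032 440.41122401] [714.61878877 341.43676436] [-114.46388259  404.82046385]
[0.03235436 0.0034469  0.        ]
{'vertical_fov': 59.930896859188906, 'cx': 310.7242262766114, 'cy': 244.18594230023842, 'tool_from_camera': array([[ 3.77250443e-04, -9.60328094e-01, -2.78872390e-01,
         7.57292205e-02],
       [ 9.99999874e-01,  4.54474773e-04, -2.12263742e-04,
        -1.04361635e-03],
       [ 3.30583301e-04, -2.78872275e-01,  9.60328144e-01,
        -1.62318516e-01],
       [ 0.00000000e+00,  0.00000000e+00,  0.00000000e+00,
         1.00000000e+00]])}
```

View pics/mix.png

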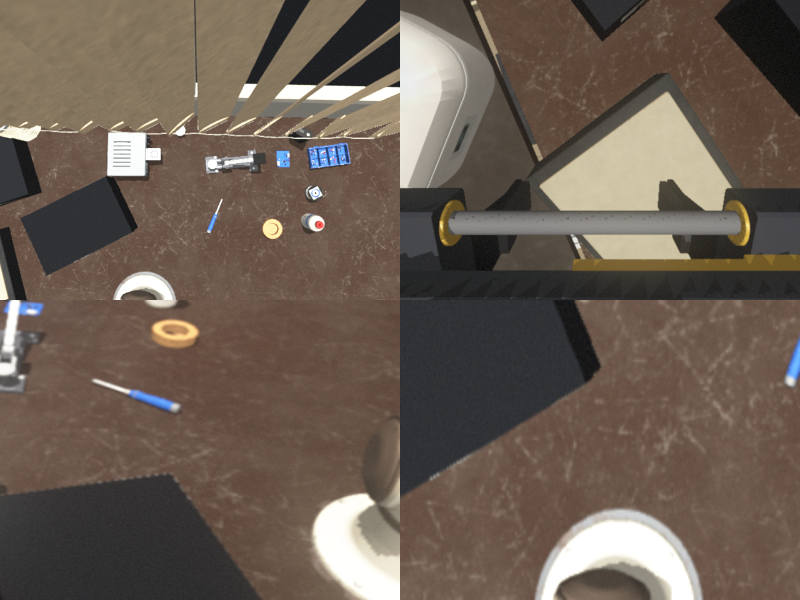

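The white ring at the bottom is the robot's own base and the black boxes are about 0.12 m tall. The wrist view shows the fingers along the left-right (tool y) line. By two-view intersection the slat tips hang at about x=0.556, z=0.32, so I'll stay low when x is near 0.5.

Call:
step_arm --targets "1.3 1.4 0 0;2.6 2.8 0 0;2.6 2.8 0 0;2.6 2.8 0 0;2.6 2.8 0 0;2.6 2.8 0 0;2.6 2.8 0 0;2.6 2.8 0 0;2.6 2.8 0 0;2.6 2.8 0 0;2.6 2.8 0 0;2.6 2.8 0 0"

```text
time_s: 1.15
tcp_pos: [0.3824, 0.1853, 0.2226]
ee_rot: [[0.944, -0.33, 0.0], [-0.33, -0.944, 0.0], [0.0, -0.0, -1.0]]
wrist_force: [1.5, 0.6, -0.7]
gripper_width: 1.003
gripper_force: 0.0
```

Call:
step_arm --targets "2.6 2.8 0 0;2.6 2.8 0 0;2.6 2.8 0 0;1.06 3.6 0 0;1.06 3.6 0 0;1.06 3.6 0 0;1.06 3.6 0 0;1.06 3.6 0 0;1.06 3.6 0 0;1.06 3.6 0 0;1.06 3.6 0 0;1.06 3.6 0 0"

```text
time_s: 2.15
tcp_pos: [0.4105, -0.257, 0.2225]
ee_rot: [[0.944, -0.331, 0.0], [-0.331, -0.944, 0.0], [-0.0, -0.0, -1.0]]
wrist_force: [0.7, 0.0, -0.1]
gripper_width: 1.001
gripper_force: 0.0
```

Call:
step_arm --targets "0 0 0 7;0 0 0 7;0 0 0 7;0 0 0 7;0 0 0 7;0 0 0 7;0 0 0 7;0 0 0 7;0 0 0 7;0 0 0 7;0 0 0 7;0 0 0 7"

```text
time_s: 3.15
tcp_pos: [0.4109, -0.2551, 0.2223]
ee_rot: [[-0.236, -0.972, -0.001], [-0.972, 0.236, 0.0], [-0.0, 0.001, -1.0]]
wrist_force: [0.2, 0.2, -0.3]
gripper_width: 1.0
gripper_force: 0.0
```

```bash
cat >> h.py <<'E'
def go(s,p,yaw):
    "tool-axis shift (cm) and turn (deg) from state s to world p, tool x yaw"
    R=s["ee_rot"]; y=np.degrees(np.arctan2(R[1,0],R[0,0]))
    return np.round(R.T@(np.array(p)-s["tcp_pos"])*100,2), "yaw",y,"turn(+/-360)",y-yaw
E
python3 - <<'E'
from h import *; from station import sense
np.set_printoptions(precision=3,suppress=True)
s=sense(); print(s["time_s"],s["tcp_pos"],s["joints"]); print(go(s,(.40,-.277,.10),97.2))
E
```

```text
3.15 [ 0.411 -0.255  0.222] [-12.55    8.201 -18.716  -0.012 -63.121  -1.096]
(array([ 2.39,  0.53, 12.23]), 'yaw', np.float64(-103.65063408047364), 'turn(+/-360)', np.float64(-200.85063408047364))
```

Call:
step_arm --targets "0 0 0 -7;0 0 0 -7;0 0 0 -6.85;-1.3 -0.65 2.05 0;-1.3 -0.65 2.05 0;-1.3 -0.65 2.05 0;-1.3 -0.65 2.05 0;0 0 0 0;0 0 0 0"

```text
time_s: 3.9
tcp_pos: [0.4296, -0.1999, 0.1399]
ee_rot: [[0.133, -0.991, -0.003], [-0.991, -0.133, -0.0], [-0.0, 0.003, -1.0]]
wrist_force: [0.2, -0.4, 0.6]
gripper_width: 0.999
gripper_force: 0.0
```

```bash
cat >> h.py <<'E'
def wrist(sense,cams,name):
    import cv2
    s=sense(); c=cams.capture("wrist"); M=c["tool_from_camera"]
    c["eye"]=s["tcp_pos"]+s["ee_rot"]@M[:3,3]; c["rotation"]=s["ee_rot"]@M[:3,:3]
    cv2.imwrite(f"pics/{name}.png",c["frame"]); pickle.dump(c,open(f"{name}.pkl","wb")); return s
E
python3 - <<'E'
from h import *; from station import sense,cams
s=wrist(sense,cams,"w1"); print(s["tcp_pos"],s["joints"])
E
```

```text
[ 0.42956096 -0.19991749  0.13986483] [-5.23625910e+00  1.22414070e+01 -2.69203876e+01  1.93129684e-02
 -5.09964310e+01  1.28687487e+01]
```

View pics/w1.png

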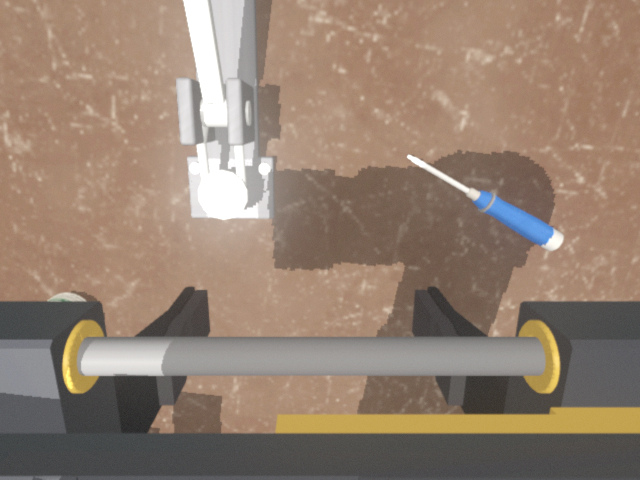

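The wrist view shows the saddle at (222,195), the front foot's corners at (192,217) and (272,218), and the tower's cheek plates spanning (178..242, 79..144).

```bash
python3 - <<'E'
from h import *; from station import sense
np.set_printoptions(precision=4,suppress=True)
W=pickle.load(open("w1.pkl","rb"))
for n,u,z in [("saddle",(222,195),.038),("pL f",(188,144),.061),("pR f",(236,144),.061),("pL b",(185,80),.061),("pR b",(234,79),.061),("foot fl",(192,217),.008),("foot fr",(272,218),.008),("bl",(189,157),.008),("br",(273,157),.008),("pivot",(215,112),.061)]: print(n,atz(W,*u,z)[:2])
E
```

```text
saddle [ 0.4894 -0.2233]
pL f [ 0.5062 -0.2541]
pR f [ 0.4794 -0.2577]
pL b [ 0.5096 -0.2876]
pR b [ 0.4833 -0.2917]
foot fl [ 0.5153 -0.1986]
foot fr [ 0.458  -0.2056]
bl [ 0.5196 -0.2409]
br [ 0.4619 -0.2487]
pivot [ 0.4923 -0.2733]
```

Call:
step_arm --targets "-1.9 -0.4 0 0;-3.8 -0.5 0 0;-3.8 -0.5 0 0;-3.8 -0.5 0 0;-3.8 -0.5 0 0;-3.8 -0.5 0 0;-1.9 -0.2 0 0;0 0 0 0;0 0 0 0"

```text
time_s: 4.7
tcp_pos: [0.4318, 0.0305, 0.1419]
ee_rot: [[0.133, -0.991, 0.003], [-0.991, -0.133, 0.001], [-0.001, -0.003, -1.0]]
wrist_force: [-0.9, -0.6, -0.1]
gripper_width: 1.002
gripper_force: 0.0
```

```bash
python3 - <<'E'
from h import *; from station import sense,cams
s=wrist(sense,cams,"w2"); print(s["tcp_pos"],s["joints"])
E
```

```text
[0.43175391 0.03051665 0.14191839] [ 2.57234433e+01  8.00069360e+00 -3.20964124e+01  2.46837907e-02
 -4.97375508e+01 -1.80785780e+01]
```

View pics/w2.png

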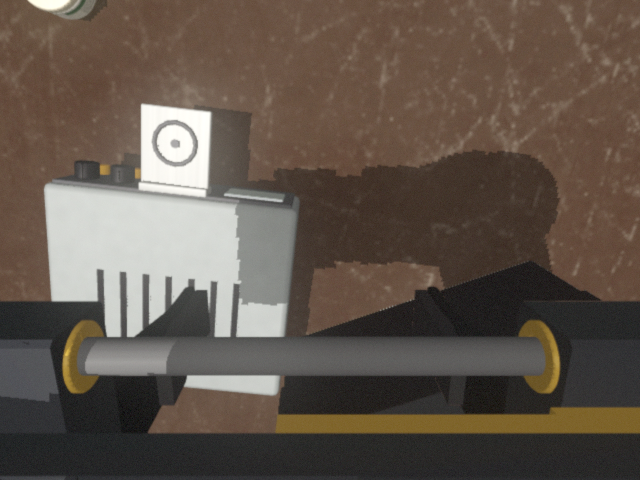

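The ring is centred at (175,143), with the bracket's front corners at (141,104) and (210,111). The chassis front top edge runs from (48,183) to (297,200).

```bash
python3 - <<'E'
from h import *; from station import sense
np.set_printoptions(precision=4,suppress=True)
W=pickle.load(open("w2.pkl","rb"));T=pickle.load(open("top.pkl","rb"))
for n,u,z in [("ring",(175,143),.057),("b1",(141,104),.056),("b2",(210,111),.056),("e1",(48,184),.063),("e2",(297,200),.063),("jar",(62,2),.026)]: print(n,atz(W,*u,z)[:2])
s=sense(); print(go(s,(.44,-.274,.13),-82.5)); print(go(s,(.494,-.274,.10),-82.5))
E
```

```text
ring [ 0.5181 -0.0226]
b1 [ 0.5385 -0.0415]
b2 [ 0.4995 -0.0429]
e1 [0.5883 0.01  ]
e2 [ 0.444  -0.0001]
jar [ 0.5981 -0.0929]
(array([30.22,  3.15,  1.14]), 'yaw', np.float64(-82.43634065987598), 'turn(+/-360)', np.float64(0.06365934012401908))
(array([30.93, -2.2 ,  4.15]), 'yaw', np.float64(-82.43634065987598), 'turn(+/-360)', np.float64(0.06365934012401908))
```

Call:
step_arm --targets "1.7 0.2 0 0.5;3.4 0.35 0 0;3.4 0.35 0 0;3.4 0.35 0.2 0;3.4 0.35 0.2 0;3.4 0.35 0.2 0;3.4 0.35 0.2 0;3.4 0.35 0.2 0;3.4 0.35 0.2 0;1.3 0.1 0 0;0 0 0 0"

```text
time_s: 5.67
tcp_pos: [0.4364, -0.2779, 0.1285]
ee_rot: [[0.116, -0.993, 0.0], [-0.993, -0.116, -0.001], [0.001, -0.0, -1.0]]
wrist_force: [0.6, 0.5, 0.9]
gripper_width: 1.0
gripper_force: 0.0
```

Call:
step_arm --targets "0.2 -1.5 1 0;0.2 -1.5 1 0;0.2 -1.5 1 0;0.1 -1.1 0.3 0;0 0 0 0;0 0 0 0"

```text
time_s: 6.17
tcp_pos: [0.4935, -0.2737, 0.0957]
ee_rot: [[0.123, -0.992, -0.001], [-0.992, -0.123, 0.0], [-0.0, 0.0, -1.0]]
wrist_force: [0.3, 1.0, -1.3]
gripper_width: 1.0
gripper_force: 0.0
```

```bash
python3 - <<'E'
from h import *; from station import sense
np.set_printoptions(precision=4,suppress=True)
s=sense(); print(s["tcp_pos"],s["wrist_force"],s["joints"]); print(go(s,(.4955,-.273,.021),-83))
E
```

```text
[ 0.4935 -0.2737  0.0957] [ 0.2838  1.0447 -1.2974] [-12.5695  23.3104 -17.7823  -0.0045 -48.9378  19.618 ]
(array([-0.05, -0.21,  7.47]), 'yaw', np.float64(-82.95454208138824), 'turn(+/-360)', np.float64(0.04545791861175985))
```

Call:
step_arm --targets "0 -0.2 1 0;0 0 2 0;0 0 2 0;0 0 1.5 0;0 0 1 0;0 0 0 0;0 0 0 0"

```text
time_s: 6.75
tcp_pos: [0.4955, -0.2736, 0.0206]
ee_rot: [[0.123, -0.992, -0.001], [-0.992, -0.123, -0.0], [0.0, 0.001, -1.0]]
wrist_force: [0.3, 0.0, 0.5]
gripper_width: 1.0
gripper_force: 0.0
```

Call:
step_arm --targets "0 0 0 0;0 0 0 0;0 0 0 0;0 0 0 0;0 0 0 0;0 0 0 0;0 0 0 0;0 0 0 0;0 0 0 0;0 0 0 0" --claw 3

```text
time_s: 7.58
tcp_pos: [0.4957, -0.2735, 0.0205]
ee_rot: [[0.123, -0.992, -0.0], [-0.992, -0.123, 0.0], [-0.0, 0.0, -1.0]]
wrist_force: [1.3, 0.5, 0.1]
gripper_width: 0.413
gripper_force: 30.0
```

Call:
step_arm --targets "0 0 -0.3 0;0 0 -0.5 0;0 0 -0.4 0;0 0 0 0;0 0 0 0;0 0 0 0"

```text
time_s: 8.08
tcp_pos: [0.4953, -0.2733, 0.0322]
ee_rot: [[0.122, -0.992, -0.001], [-0.992, -0.122, 0.0], [-0.001, 0.001, -1.0]]
wrist_force: [-0.3, -0.7, -7.9]
gripper_width: 0.414
gripper_force: 30.0
```

```bash
python3 - <<'E'
from h import *; from station import sense
np.set_printoptions(precision=4,suppress=True)
s=sense(); print(s["tcp_pos"],s["wrist_force"],s["moment"],s["gripper_force"]); print(go(s,(.519,-.13,.031),-88))
E
```

```text
[ 0.4953 -0.2733  0.0322] [-0.3041 -0.7457 -7.8745] [ 0.2027 -0.0242  0.0173] 29.999215062707663
(array([-13.93,  -4.11,   0.13]), 'yaw', np.float64(-82.96546188810932), 'turn(+/-360)', np.float64(5.034538111890683))
```

Call:
step_arm --targets "-0.7 -0.2 0 0;-1.5 -0.45 0 0;-1.8 -0.55 0 0;-1.8 -0.55 0 0;-1.8 -0.55 0 0;-1.8 -0.55 0 0;-1.8 -0.5 0 0;-1.5 -0.45 0 0;-0.9 -0.2 0 0;-0.3 -0.1 0 2;0 0 0 3;0 0 0 0"

```text
time_s: 9.08
tcp_pos: [0.5192, -0.13, 0.0325]
ee_rot: [[0.036, -0.999, -0.0], [-0.999, -0.036, 0.0], [-0.0, 0.0, -1.0]]
wrist_force: [0.1, -0.1, -9.1]
gripper_width: 0.41
gripper_force: 30.0
```

```bash
python3 - <<'E'
from h import *; from station import sense,cams
import cv2
np.set_printoptions(precision=4,suppress=True)
s=wrist(sense,cams,"w3"); print(s["tcp_pos"],s["wrist_force"]); print(go(s,(.5197,-.0726,.024),-88))
c=cams.capture("top");pickle.dump(c,open("top3.pkl","wb"))
d=cams.capture("side");pickle.dump(d,open("side3.pkl","wb"))
im=np.zeros((600,800,3),np.uint8)
im[:300,:400]=cv2.resize(pickle.load(open("w3.pkl","rb"))["frame"],(400,300))
im[300:,:400]=cv2.resize(c["frame"][180:300,180:340],(400,300))
im[:,400:]=cv2.resize(d["frame"][180:420,230:390],(400,600))
cv2.imwrite("pics/m3.png",im)
E
```

```text
[ 0.5192 -0.13    0.0325] [ 0.0643 -0.0715 -9.0996]
(array([-5.73, -0.26,  0.85]), 'yaw', np.float64(-87.96528229324191), 'turn(+/-360)', np.float64(0.034717706758087274))
```

View pics/m3.png

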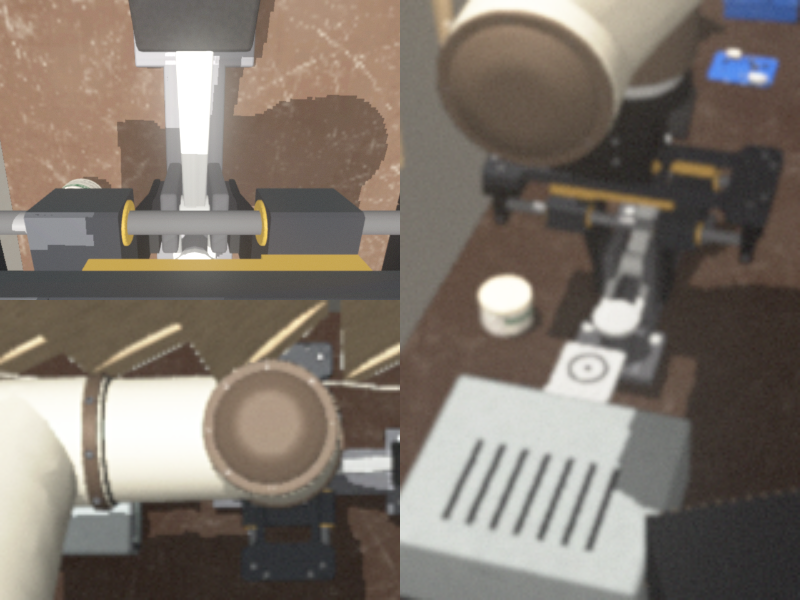

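The wrist view shows the jack held straight. In the side view the saddle is at full-image pixel (317,307), the ring is still at (305,327) and the jar is unmoved at (272,300). In the top view the wrist clears the slats.

```bash
python3 - <<'E'
from h import *
np.set_printoptions(precision=4,suppress=True)
S=pickle.load(open("side3.pkl","rb"))
print("saddle",atz(S,316.8,307.2,.050),"ring",atz(S,305.2,327.2,.057))
print("pred saddle", .5192-.05*.036+0, -.130+.05*.999)
E
```

```text
saddle [ 0.5162 -0.0788  0.05  ] ring [ 0.5183 -0.0224  0.057 ]
pred saddle 0.5174 -0.08005000000000001
```

Call:
step_arm --targets "0 0 0.4 0;0 0 0.4 0;-0.4 -0.02 0 0;-0.8 -0.05 0 0;-0.9 -0.05 0 0;-0.9 -0.05 0 0;-0.9 -0.05 0 0;-0.9 -0.05 0 0;-0.6 -0.03 0 0;-0.3 -0.02 0 0;0 0 0 0;0 0 0 0"

```text
time_s: 10.23
tcp_pos: [0.5205, -0.0733, 0.0246]
ee_rot: [[0.036, -0.999, -0.0], [-0.999, -0.036, -0.0], [0.0, 0.0, -1.0]]
wrist_force: [-0.6, 0.3, -7.8]
gripper_width: 0.414
gripper_force: 30.0
```

```bash
python3 - <<'E'
from h import *; from station import sense,cams
import cv2
np.set_printoptions(precision=4,suppress=True)
s=sense(); print(s["tcp_pos"],s["wrist_force"],s["joints"]); print(go(s,(.5200,-.0728,.0205),-88))
d=cams.capture("side");pickle.dump(d,open("side4.pkl","wb"))
cv2.imwrite("pics/s4.png",cv2.resize(d["frame"][250:400,230:430],(800,600),interpolation=cv2.INTER_CUBIC))
E
```

```text
[ 0.5205 -0.0733  0.0246] [-0.6478  0.329  -7.78  ] [  9.6879  25.987  -27.1179   0.0061 -36.896   -7.6141]
(array([-0.05,  0.05,  0.41]), 'yaw', np.float64(-87.92129663639274), 'turn(+/-360)', np.float64(0.07870336360726071))
```

View pics/s4.png

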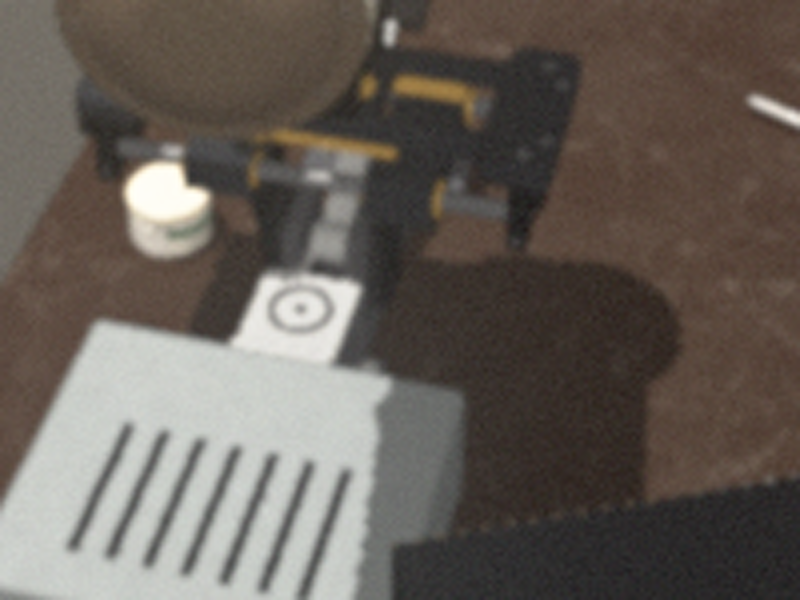

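The ring is unchanged at full-image (305,327) and the bracket covers the saddle. The jar is untouched. Next I set the jack down and check the wrist's clearance to the slats.

Call:
step_arm --targets "0 0 0.2 0;0 0 0.15 0;0 0 0.1 0;0 0 0 0;0 0 0 0"

```text
time_s: 10.7
tcp_pos: [0.5204, -0.0738, 0.0205]
ee_rot: [[0.036, -0.999, -0.0], [-0.999, -0.036, -0.0], [0.0, 0.0, -1.0]]
wrist_force: [-2.5, -0.6, -0.9]
gripper_width: 0.416
gripper_force: 30.0
```

```bash
python3 - <<'E'
from h import *
from station import sense,cams; import cv2
np.set_printoptions(precision=3,suppress=True)
s=sense(); print(s["tcp_pos"],s["wrist_force"],s["moment"])
T=pickle.load(open("top3.pkl","rb"));S=pickle.load(open("side3.pkl","rb"))
print("cap",tri(T,(290,232),S,(282,214)))
c=cams.capture("top"); d=cams.capture("side")
im=np.zeros((600,800,3),np.uint8)
im[:300]=cv2.resize(c["frame"][150:270,140:460],(800,300),interpolation=cv2.INTER_CUBIC)
im[300:,:500]=cv2.resize(d["frame"][120:300,60:360],(500,300),interpolation=cv2.INTER_CUBIC)
cv2.imwrite("pics/m5.png",im)
E
```

```text
[ 0.52  -0.074  0.021] [-2.455 -0.571 -0.887] [-0.055  0.634 -0.016]
cap (array([ 0.558, -0.117,  0.202]), np.float64(0.0478619165474345))
```

View pics/m5.png

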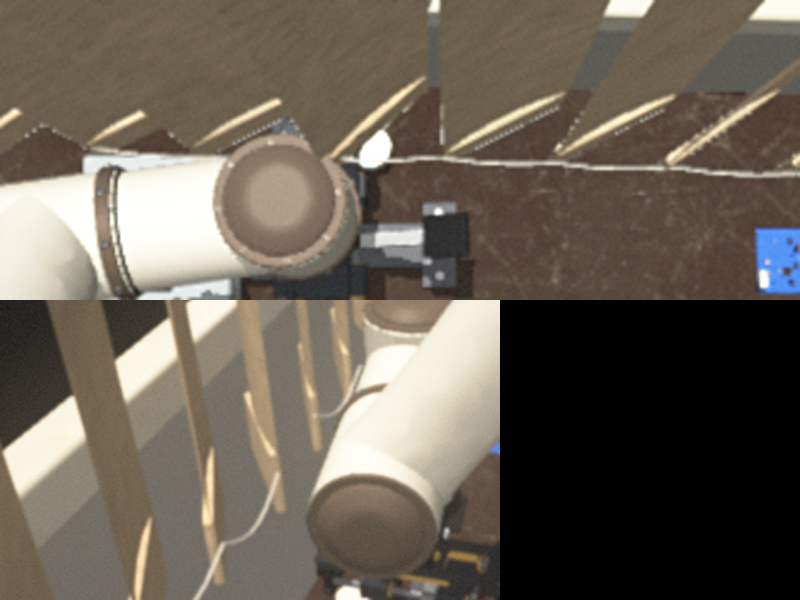

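```bash
python3 - <<'E'
from h import *
np.set_printoptions(precision=3,suppress=True)
T=pickle.load(open("top.pkl","rb"));S=pickle.load(open("side.pkl","rb"))
for b in ((97,420),(149,345),(189,290),(227,246),(251,210),(268,184)):
    for a in ((137,210),(176,207),(218,208),(274,213),(318,210),(363,211),(407,215)):
        p,r=tri(T,a,S,b)
        if r<.03: print(b,a,p,round(r,4))
E
```

```text
(227, 246) (137, 210) [0.555 0.125 0.316] 0.0005
(227, 246) (176, 207) [0.575 0.075 0.275] 0.0153
(251, 210) (137, 210) [0.54  0.108 0.357] 0.0182
(251, 210) (176, 207) [0.557 0.058 0.322] 0.0063
(251, 210) (218, 208) [0.573 0.    0.281] 0.0149
(268, 184) (176, 207) [0.545 0.047 0.355] 0.0207
(268, 184) (218, 208) [ 0.56  -0.01   0.318] 0.002
```

Two-view matching confirms the slat tips at x≈0.556, z≈0.32, so I'll keep the wrist at x≤0.52. Now I release with a small opening.

Call:
step_arm --targets "0 0 0 0;0 0 0 0;0 0 0 0;0 0 0 0;0 0 0 0" --claw 5.4

```text
time_s: 11.22
tcp_pos: [0.5212, -0.0733, 0.0204]
ee_rot: [[0.036, -0.999, 0.001], [-0.999, -0.036, 0.0], [-0.0, -0.001, -1.0]]
wrist_force: [0.4, 0.1, 0.8]
gripper_width: 0.605
gripper_force: 0.0
```

Call:
step_arm --targets "0 0 -0.5 0;0 0 -1 0;0 0 -1.2 0;0 0 -1.2 0;0 0 -1.2 0;0 0 -0.4 0;0 0 0 0;0 0 0 0"

```text
time_s: 11.88
tcp_pos: [0.5205, -0.0734, 0.0754]
ee_rot: [[0.036, -0.999, 0.001], [-0.999, -0.036, 0.0], [-0.0, -0.001, -1.0]]
wrist_force: [-0.4, -0.3, 0.2]
gripper_width: 0.62
gripper_force: 0.0
```

Call:
step_arm --targets "0 1.5 0 0;0 2.5 0 0;0 2.5 0 0;0 2.5 -0.5 0;0.5 0 -2 0;2 0 -2 0;3 0 -1 0;3 0 0 0;1.7 0 0 0;0 0 0 0;0 0 0 0" --claw 0

```text
time_s: 12.8
tcp_pos: [0.4335, -0.1791, 0.1292]
ee_rot: [[0.033, -0.999, -0.002], [-0.999, -0.033, 0.0], [-0.0, 0.002, -1.0]]
wrist_force: [-1.2, 0.1, -0.6]
gripper_width: 0.007
gripper_force: 0.0
```

```bash
python3 - <<'E'
from h import *
from station import sense,cams; import cv2
np.set_printoptions(precision=4,suppress=True)
s=wrist(sense,cams,"w6"); print(s["time_s"],s["tcp_pos"],s["gripper_width"])
c=cams.capture("top"); d=cams.capture("side"); pickle.dump(c,open("top6.pkl","wb"));pickle.dump(d,open("side6.pkl","wb"))
im=np.zeros((600,800,3),np.uint8)
im[:300,:400]=cv2.resize(c["frame"][180:300,200:360],(400,300),interpolation=cv2.INTER_CUBIC)
im[300:,:400]=cv2.resize(d["frame"][220:370,230:430],(400,300),interpolation=cv2.INTER_CUBIC)
im[:300,400:]=cv2.resize(pickle.load(open("w6.pkl","rb"))["frame"],(400,300))
cv2.imwrite("pics/m6.png",im)
E
```

```text
12.8 [ 0.4335 -0.1791  0.1292] 0.007452150133320754
```

View pics/m6.png

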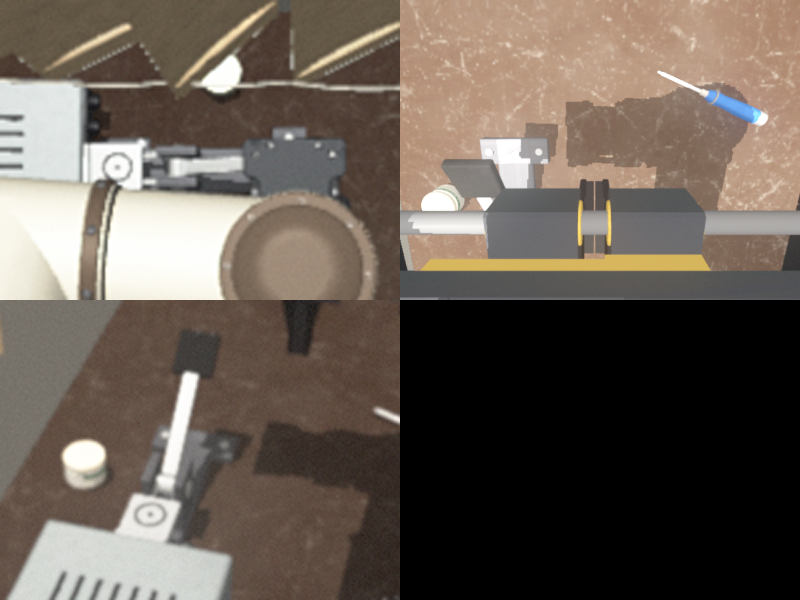

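The jack stands released with its handle up, under the bracket. The ring is unmoved in the side view (crop (150,514)), the paddle is at crop (197,354), and the rear foot's corners are visible in the wrist view.

```bash
python3 - <<'E'
from h import *
from station import sense
np.set_printoptions(precision=4,suppress=True)
S=pickle.load(open("side6.pkl","rb"));W=pickle.load(open("w6.pkl","rb"))
print("paddle",atz(S,328.5,247,.108)); print("ring",atz(S,230+150/2,220+214/2,.057))
a=[atz(W,u*1.6,v*1.6,.008) for u,v in ((81,137),(149,138))]; print("rear",a,(a[0]+a[1])/2)
s=sense()
for p in ((.512,-.176,.120),(.512,-.176,.112),(.512,-.193,.052)): print(go(s,p,-88))
E
```

```text
paddle [ 0.5222 -0.1714  0.108 ]
ring [ 0.5188 -0.0227  0.057 ]
rear [array([ 0.5593, -0.1858,  0.008 ]), array([ 0.4837, -0.1872,  0.008 ])] [ 0.5215 -0.1865  0.008 ]
(array([ 0.1 , -7.82,  0.95]), 'yaw', np.float64(-87.89938030372353), 'turn(+/-360)', np.float64(0.10061969627646761))
(array([ 0.1 , -7.82,  1.75]), 'yaw', np.float64(-87.89938030372353), 'turn(+/-360)', np.float64(0.10061969627646761))
(array([ 1.8 , -7.77,  7.75]), 'yaw', np.float64(-87.89938030372353), 'turn(+/-360)', np.float64(0.10061969627646761))
```

Call:
step_arm --targets "0 -1.2 0 0;0 -2 0 0;0 -2 0 0;-0.2 -1.6 0 0;-0.2 -1 0.3 0;0 0 0.4 0;0 0 0 0;0 0 0 0"

```text
time_s: 13.62
tcp_pos: [0.5108, -0.1714, 0.1222]
ee_rot: [[0.036, -0.999, -0.002], [-0.999, -0.036, 0.0], [-0.0, 0.002, -1.0]]
wrist_force: [-0.2, -0.1, 0.3]
gripper_width: 0.003
gripper_force: 0.0
```

Call:
step_arm --targets "0 0 0.3 0;0.1 0 0.3 0;0.2 0 0.3 0;0.2 0 0.3 0;0.15 0 0.3 0;0.15 0 0.3 0;0 0 0 0"

```text
time_s: 14.2
tcp_pos: [0.512, -0.1803, 0.1046]
ee_rot: [[0.035, -0.999, -0.001], [-0.999, -0.035, -0.0], [0.0, 0.001, -1.0]]
wrist_force: [-0.7, 0.2, 2.2]
gripper_width: 0.006
gripper_force: 1.0
```

Call:
step_arm --targets "0.1 0 0.3 0;0.1 0 0.4 0;0.1 0 0.4 0;0.1 0 0.4 0;0.1 0 0.4 0;0.1 0 0.4 0;0 0 0 0"

```text
time_s: 14.78
tcp_pos: [0.5131, -0.1862, 0.0817]
ee_rot: [[0.036, -0.999, 0.001], [-0.999, -0.036, -0.0], [0.001, -0.001, -1.0]]
wrist_force: [1.8, -1.8, 4.7]
gripper_width: 0.005
gripper_force: 2.1
```

Call:
step_arm --targets "0.1 0 0.4 0;0.1 0 0.4 0;0.1 0 0.4 0;0.1 0 0.4 0;0 0 0.3 0;0 0 0.2 0;0 0 0 0;0 0 0 0"

```text
time_s: 15.45
tcp_pos: [0.5133, -0.1902, 0.0614]
ee_rot: [[0.036, -0.999, 0.001], [-0.999, -0.036, -0.001], [0.001, -0.001, -1.0]]
wrist_force: [-0.3, -2.8, 4.8]
gripper_width: 0.004
gripper_force: 2.3
```

Call:
step_arm --targets "0.1 0 0.3 0;0.1 0 0.3 0;0 0 0.2 0;0 0 0.15 0;0 0 0 0;0 0 0 0"

```text
time_s: 15.95
tcp_pos: [0.5134, -0.1914, 0.0523]
ee_rot: [[0.036, -0.999, 0.001], [-0.999, -0.036, -0.0], [0.0, -0.001, -1.0]]
wrist_force: [-0.5, 1.3, 7.9]
gripper_width: 0.005
gripper_force: 4.1
```

Call:
step_arm --targets "0 0 0.1 0;0 0 0.1 0;0 0 0 0;0 0 0 0"

```text
time_s: 16.28
tcp_pos: [0.5134, -0.1915, 0.0517]
ee_rot: [[0.037, -0.999, 0.002], [-0.999, -0.037, -0.0], [0.001, -0.002, -1.0]]
wrist_force: [-3.1, 3.3, 16.6]
gripper_width: 0.007
gripper_force: 8.2
```

The force step from 8 to 17 N with the TCP at z=0.052 shows the hard stop. I've used up my picture views, so I'll check the lift and the bystanders numerically by template matching.

```bash
python3 - <<'E'
from h import *
from station import sense,cams; import cv2
np.set_printoptions(precision=4,suppress=True)
d=cams.capture("side"); A=pickle.load(open("side6.pkl","rb"))["frame"]; B=d["frame"]
def m(u,v,h,n):
    t=A[v-h:v+h,u-h:u+h]; q=cv2.matchTemplate(B[v-30:v+30,u-30:u+30],t,cv2.TM_CCOEFF_NORMED); _,k,_,l=cv2.minMaxLoc(q)
    print(n,"shift",l[0]+h-30,l[1]+h-30,"score",round(k,3)); return u+l[0]+h-30,v+l[1]+h-30
def proj(c,p):
    f=240/np.tan(np.radians(c["vertical_fov"]/2)); q=c["rotation"].T@(np.array(p)-c["eye"]); return q[:2]/q[2]*f+[c["cx"],c["cy"]]
m(305,327,9,"ring");m(272,301,13,"jar");m(367,208,10,"board");m(245,395,10,"rear chassis")
a=(.518,-.0225,.057); print("expected ring shift",proj(d,(.518,-.0225+.004,.074))-proj(d,a))
s=sense(); print(s["time_s"],s["tcp_pos"],s["wrist_force"])
E
```

```text
ring shift -1 -8 score 0.588
jar shift 0 0 score 0.998
board shift 20 4 score 0.707
rear chassis shift -1 0 score 0.983
expected ring shift [-1.0299 -5.9677]
16.3333 [ 0.5134 -0.1915  0.0517] [-2.6583  2.7755 16.3555]
```

```bash
python3 - <<'E'
from h import *
from station import cams; import cv2
np.set_printoptions(precision=4,suppress=True)
def proj(c,p):
    f=240/np.tan(np.radians(c["vertical_fov"]/2)); q=c["rotation"].T@(np.array(p)-c["eye"]); return q[:2]/q[2]*f+[c["cx"],c["cy"]]
pos={}
for n,u,v in (("side",305,327),("top",247,246)):
    c=cams.capture(n); A=pickle.load(open(n+"6.pkl","rb"))["frame"]; g=lambda x:cv2.resize(cv2.cvtColor(x,cv2.COLOR_BGR2GRAY),None,fx=4,fy=4,interpolation=cv2.INTER_CUBIC)
    for h in (7,12):
        q=cv2.matchTemplate(g(c["frame"][v-28:v+28,u-28:u+28]),g(A[v-h:v+h,u-h:u+h]),cv2.TM_CCOEFF_NORMED); _,k,_,l=cv2.minMaxLoc(q)
        s=np.array(l)/4+h-28; print(n,h,s,round(k,3)); pos[n,h]=(c,(u+s[0],v+s[1]))
    print("exp",proj(c,(.518,-.0165,.074))-proj(c,(.518,-.0225,.057)))
for h in (7,12): print(tri(*pos["top",h],*pos["side",h]))
E
```

```text
side 7 [-0.5  -7.75] 0.877
side 12 [-0.5 -8.5] 0.77
exp [-1.4232 -5.094 ]
top 7 [ -3.75 -21.  ] 0.554
top 12 [ -5.5 -16. ] 0.265
exp [-3.9027 -0.6916]
(array([ 0.5409, -0.0221,  0.0734]), np.float64(0.042285898156375734))
(array([ 0.5345, -0.0186,  0.0788]), np.float64(0.0323350145795164))
```

```bash
python3 -c "
from station import r; print(r.finish_job())"
```

```text
the job is handed in; nothing more can be done
None
```

I set the jack down flat with its saddle about 1 mm from the lift-pad centre, let go with the handle up, then pressed the handle to its hard stop and handed in at about 16 s still holding it at 16 N. The side camera shows the bracket raised roughly the expected 17 mm and the jar unmoved. The arm hid the board in the last check, but nothing came near it. The ring's rise could mean the chassis crept a few millimetres towards the jack as it tipped, which I could not confirm.

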